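# Load the test cartridge into the cartridge reader and hold it home

## Robot

A 6-joint arm with a two-finger parallel gripper is mounted at the origin on the work surface. World frame = base frame: x ahead of the robot, y to its left, z up, the work surface at z = 0. Lengths are in m, angles in rad, forces in N, time in s.
With the tool pointing down it reaches from about 0.3 to 0.875 m from the base axis. Payload 6.4 kg.
Tool frame: the origin (TCP) lies between the finger pads; the fingertips stand 17 mm ahead of it and the grasp point (between the pads) lies 2 mm behind it (arm.tip_extent is the distance from the TCP to the fingertips, in m); z points along the fingers, y is the direction in which the jaws open and shut (so a half turn about z gives the same grasp; the last joint's range is limited). The gripper opens to 88 mm and grips with 3 to 60 N. Pads are 18 mm wide; open, the fingers measure 123 mm over their backs; the gripper's body (75 mm by 187 mm) begins 45 mm behind the grasp point.
Start: joints at [1.042, 0.181, 1.607, -0, 1.354, -0.206], TCP at [0.182, 0.545, 0.256] pointing down, gripper open.
Joint ranges: [-2.99, 2.99], [-0.89, 2.07], [0.3, 2.58], [-1.14, 4.28], [0, 2.63], [-3.12, 3.12]. Speed limits (rad/s): [2.57, 2.57, 3.01, 3.14, 3.14, 3.14].

## Interface

Orientations are given as a unit quaternion [w, x, y, z].
In Python, from cell import arm gives the robot as it stands. The module is installed in compiled form; this text tells all that it offers.
- The arm moves only by the tool arm_command, never from a script. Its argument "moves" is a list that holds one entry, the list of rows, each a list of 5 numbers: the shift along the tool's x, y, z in units of 40 mm (1.0 is 40 mm), then the turn about the tool's z in degrees, then the closure in counts, from 0 (fully open) to 255 (shut). In form: [[[x, y, z, roll, hand], ...]]. A call has 1 to 20 rows; each row is the pose to reach, as a shift and turn from the pose measured when the call began, along the tool's axes at that moment; what a row does not reach only later rows make up. A row lasts 1/8 s, in which the tool goes at most 62.5 mm and 10.7 degrees, less where a joint would pass 70% of its speed; a pose out of reach is approached as far as the arm can. A call with a gripper value outside its range is refused whole. The fingers move at their own pace and stop on an object; "newtons" is the grip in N (left out, the last holds). Time passes only in rows, so rows that repeat a pose let the fingers close. It gives the time, the measured TCP pose, the force and the opening at its end, in the units of the state.
- arm.state(): the state, without advancing time (a new reading comes with each control period).
- arm.get_image(name): name is "side" or "top"; returns the picture (420x560x3 uint8, red, green, blue); there is no depth.
- arm.get_calibration(name): a dict with "camera_matrix" (3x3 intrinsics, pixels), "extrinsics" (4x4, takes a point from camera to world coordinates). Camera axes: x right, y down, z forward; pixel columns grow to the right and rows downward; lengths in m; the calibration is good to about 2 mm. A picture is of the moment at which its call begins. get_calibration takes no time and is no camera call.
- arm.finish_job(): hands the job in, once; it reports no verdict.
The state is a dict: "time": time; "joint_positions": joint angles; "dq": joint speeds; "effort": joint torques, N m; "position": TCP position; "ee_rot": TCP orientation; "ft_force": force on the tool from outside, world axes, zero at the start; "wrist_torque": the same for the moment, N m; "grip_width": finger opening in m.
Only numpy, scipy, OpenCV 4.12 (cv2) and the standard library are available. Lean on these libraries where they do the work, as an engineer would, in place of code of your own. Each camera call takes 0.05 s, during which the arm holds its last target.

## Task

Load the test cartridge (the one with the thin tongue at one end) into the cartridge reader: lay it flat in the open bay, rib up and tongue towards the hood, then slide it in so that the tongue goes under the hood's lip and on against the sprung contacts until the cartridge's shoulder is fully home against the lip. The springs push it out again and the reader has no latch, so keep it pressed home: finish while still holding it there, do not let go. Leave the other things on the counter where they are.

Things in the scene. Friction and masses are not known exactly. Their poses are not given: they have to be found in the camera images.
- cart_mid (a point): Test cartridge, loose, light grey plastic, about 75 g: a flat body 70 (x) x 54 (y) x 16 mm, with a finger rib on top and a thin tongue at its +x end; it lies on its underside. This point is the middle of the flat body, 8 mm above the underside. x points to the tongue, z up out of the rib.
- cart_grip (a point): Centre of the test cartridge's finger rib, the place to grip: the rib is 36 (x) x 12 (y) x 26 mm high. This point is 29 mm above the underside, 13 mm above the body's top and 13 mm below the rib's top, 10 mm behind (-x of) the body's middle and 45 mm behind the body's front end face, the shoulder. Same axes as cart_mid.
- cart_tip (a point): Middle of the end of the test cartridge's tongue. The tongue sticks out 22 mm from the shoulder, is 38 mm wide and 7 mm thick, level with the underside, with brass strips on top. This point is 67 mm ahead (+x) of the rib's centre and 25.5 mm below it. Same axes.
- reader_bay (a point): Cartridge reader, fixed, a pale desk-top instrument 220 x 150 mm, at the left or right of the counter, a little turned. Its front half is an open bay: level floor 40 mm above the counter, 110 mm long from its open front end to the lip, 60 mm wide between side guides 14 mm high with bevelled upper edges. This point is the middle of the bay floor. x points to the hood (the way to push), y across, z up.
- reader_lip (a point): Foot of the lip, the front face of the reader's hood (102 mm high, dark screen on top). The lip's lower edge is 10 mm above the bay floor, over a slot 46 mm wide that takes the tongue. The point is on the bay floor, mid-width, below the lip's face; axes as reader_bay. Cartridge fully home: shoulder on the lip, rib centre at x = -45 mm, y = 0, z = +29 mm here.
- contacts (a joint): The sprung contact block hidden in the slot, 16 mm in from the lip's face: how far it is pushed in (m). 0 free; 0.006 when the cartridge is fully home with its shoulder on the lip. It takes about 1 N at first touch rising to about 4 N at home; after that the lip is solid.
- control_mid (a point): Bystander: a control cartridge, loose, the same body (70 x 54 x 16 mm) and rib but with no tongue. This point is the rib's centre, 29 mm above the counter. Leave it.
- timer_mid (a point): Bystander: a beige wind-up kitchen timer, loose, about 54 x 60 x 75 mm high. This point is its middle, 38 mm up. Leave it.
- dropper_mid (a point): Bystander: a small dropper bottle, 28 mm across and 62 mm high, standing on the counter. This point is its middle. Leave it.
- pen_mid (a point): Bystander: a marker pen, 124 mm long, 13 mm thick, lying on the counter. This point is its middle; it lies along its y. Leave it.
- rocker: Bystander, fixed: a pale tube rocker with a sloping ribbed tray and three capped tubes, 160 x 220 mm and up to about 120 mm high, at the side of the counter where the reader is not. The origin is the centre of its underside.
There are look-alikes about, which are no part of the job. What is shaped like the part that bears cart_mid but black is not meant.

How it is judged:
On the way:
1. The test cartridge lies flat in the bay, rib up, tongue towards the hood, before it is pushed home (y of cart_grip in the frame of reader_lip between -0.005 and 0.005 m and z of cart_grip in the frame of reader_lip between 0.025 and 0.034 m and angle between the x axis of cart_grip and the x axis of reader_lip, either way round below 0.12 rad and angle between cart_grip's own z axis and vertical below 0.12 rad and x of cart_tip in the frame of reader_lip between -0.045 and 0.0165 m), for 0.1 s.
At the end, for the whole second after the job is handed in: The test cartridge lies flat in the bay (within 7 degrees, 5 mm sideways, 4 to 5 mm in height), its shoulder within about 2 mm of the lip, the sprung contacts pushed in at least 4 of 6 mm, at rest, and the robot is still holding it there with at least 2 N through the last second (y of cart_grip in the frame of reader_lip between -0.005 and 0.005 m and z of cart_grip in the frame of reader_lip between 0.025 and 0.034 m and angle between the x axis of cart_grip and the x axis of reader_lip, either way round below 0.12 rad and angle between cart_grip's own z axis and vertical below 0.12 rad and x of cart_grip in the frame of reader_lip between -0.0475 and -0.04 m and x of cart_tip in the frame of reader_lip above 0.017 m and value of joint contacts above 0.004 m and contact force between any of the fingers, the arm and cart above 2 N and linear speed of cart below 0.02 m/s); the arm keeps its last pose, push and grip.
It fails at once if the control cartridge was moved by more than 30 mm (distance of control_mid from where it was at the start of the episode above 0.03 m).
It fails at once if the timer was moved by more than 30 mm (distance of timer_mid from where it was at the start of the episode above 0.03 m).
It fails at once if the dropper bottle was moved by more than 30 mm (distance of dropper_mid from where it was at the start of the episode above 0.03 m).
It fails at once if the pen was moved by more than 30 mm (distance of pen_mid from where it was at the start of the episode above 0.03 m).
It also fails if it takes over 45 s, if anything falls off the work surface, if the arm or the gripper's body presses on something with over 40 N, if the wrist force passes 120 N, or if a joint passes its speed limit or range.

## Working session

There is one attempt and no reset: what is moved stays moved. The work goes in short steps, Python scripts to look and compute and a tool call to move; the robot and the scene stay as the last step left them, time stands still between calls to the robot, and variables do not carry over. Pictures are saved under pics/ and viewed, and the job is handed in when it is done.

Besides the shell and the picture viewer there is one more tool, called after "Emit:" as a command line: name --argument value ..., lists and objects as JSON in quotes. arm_command: Moves the arm, as the interface text tells. Its arguments: {"type":"object","properties":{"moves":{"type":"array"},"newtons":{"type":"number"}},"required":["moves"]}

```bash
mkdir -p pics && python3 - <<'E'
from cell import arm
import cv2,numpy as np
for n in("side","top"):
    im=arm.get_image(n); cv2.imwrite(f"pics/{n}0.png",cv2.cvtColor(im,cv2.COLOR_RGB2BGR))
    c=arm.get_calibration(n); print(n,np.round(c["camera_matrix"],2).tolist(),np.round(c["extrinsics"],4).tolist())
print(arm.state(), arm.tip_extent)
E
```

```text
side [[390.31, 0.0, 276.8], [0.0, 390.31, 213.54], [0.0, 0.0, 1.0]] [[0.828, -0.2919, 0.4787, 0.1206], [-0.5605, -0.4534, 0.693, -0.61], [0.0148, -0.8421, -0.539, 0.4951], [0.0, 0.0, 0.0, 1.0]]
top [[442.4, 0.0, 276.66], [0.0, 442.4, 210.66], [0.0, 0.0, 1.0]] [[-0.0097, -0.9912, 0.1323, 0.3865], [-0.9999, 0.0101, 0.0023, -0.0329], [-0.0036, -0.1323, -0.9912, 1.2635], [0.0, 0.0, 0.0, 1.0]]
{'time': 0.1, 'joint_positions': array([ 1.04169054e+00,  1.81463229e-01,  1.60787552e+00,  9.32943435e-07,
        1.35378545e+00, -2.06274166e-01]), 'dq': array([-0.0003871 , -0.00321351, -0.00276576, -0.0010549 ,  0.00221893,
        0.00112838]), 'effort': array([ 6.56381271e-04, -4.34817696e+01, -3.42698121e+01,  7.03269127e-02,
        3.39689234e-02, -1.65272451e-05]), 'position': array([0.18216353, 0.54491969, 0.25491789]), 'ee_rot': array([-2.75690481e-04,  1.60715825e-01,  9.87000424e-01, -7.14425472e-04]), 'ft_force': array([ 0.13223605, -0.28133645,  0.30726617]), 'wrist_torque': array([0.01530311, 0.01742447, 0.03405657]), 'grip_width': 0.0878921488747077} 0.017
```

View pics/side0.png

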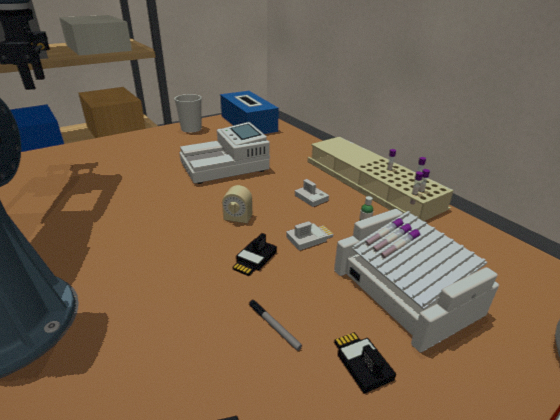

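View pics/top0.png

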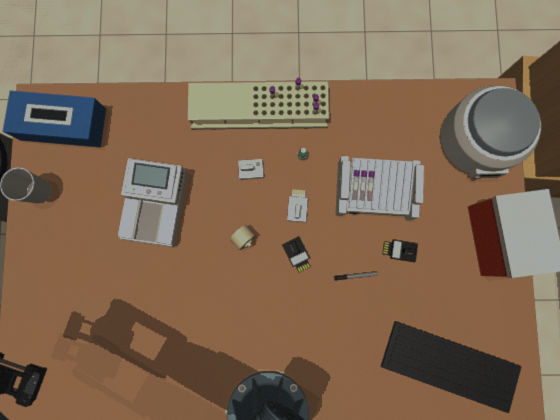

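The top picture shows these cartridge-like things: grey with a brass tongue at (297,207), which is the test cartridge; grey without a tongue at (251,169), the control; and black look-alikes at (297,252) and (403,250). The reader is at (152,200) and the rocker at (381,187). I'll check the choice in close crops.

```bash
python3 - <<'E'
import cv2,numpy as np
t=cv2.imread("pics/top0.png");s=cv2.imread("pics/side0.png")
def crop(im,x,y,w,h,k,n): cv2.imwrite(n,cv2.resize(im[y:y+h,x:x+w],None,fx=k,fy=k,interpolation=cv2.INTER_CUBIC))
crop(t,275,180,50,50,12,"pics/c_t.png")
crop(t,110,150,80,100,6,"pics/r_t.png")
crop(s,275,170,65,85,7,"pics/c_s.png")
crop(s,170,115,110,75,7,"pics/r_s.png")
E
```

```text
(no output)
```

View pics/c_t.png

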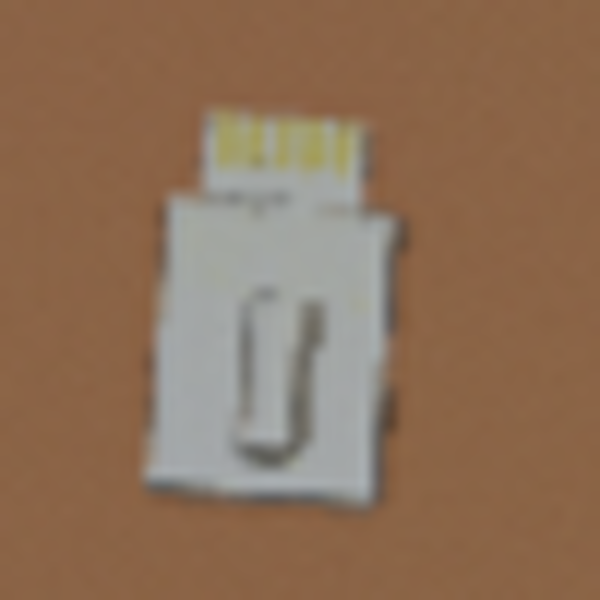

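View pics/r_t.png

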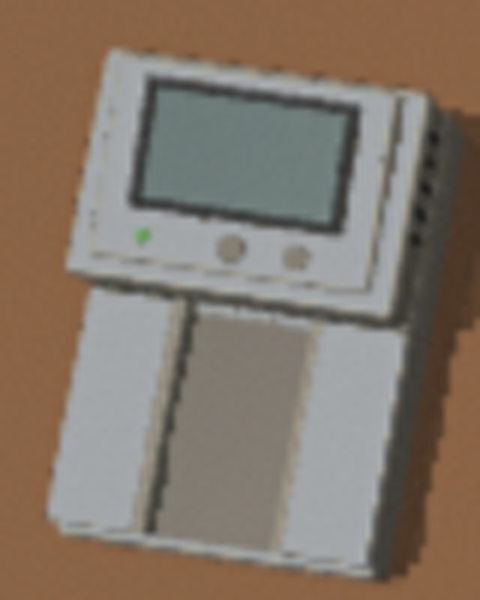

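View pics/c_s.png

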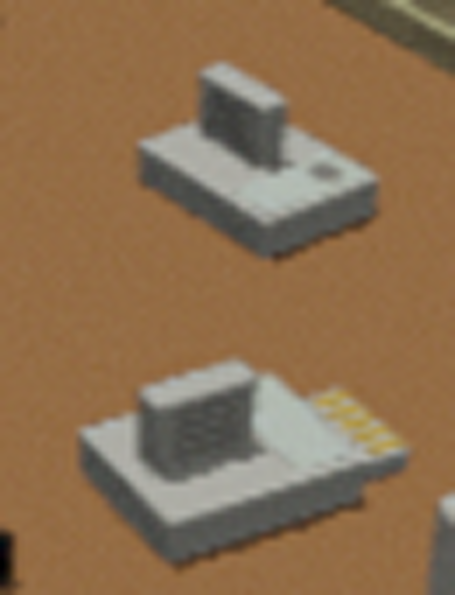

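View pics/r_s.png

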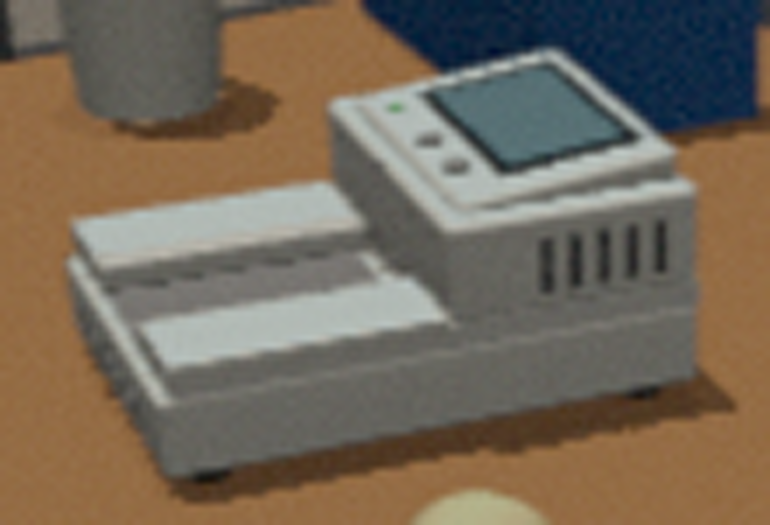

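The crops confirm it: the grey cartridge with the brass tongue is the target. Next I'll measure the reader, for which I need larger crops.

```bash
python3 - <<'E'
import cv2,numpy as np
t=cv2.imread("pics/top0.png");s=cv2.imread("pics/side0.png")
def crop(im,x,y,w,h,k,n):
    o=cv2.resize(im[y:y+h,x:x+w],None,fx=k,fy=k,interpolation=cv2.INTER_CUBIC)
    for i in range(0,w,5): cv2.putText(o,str(x+i),(int((i+.5)*k)-8,8),0,.32,(255,255,0),1); cv2.line(o,(int((i+.5)*k),10),(int((i+.5)*k),16),(255,255,0),1)
    for i in range(0,h,5): cv2.putText(o,str(y+i),(0,int((i+.5)*k)+3),0,.32,(255,255,0),1); cv2.line(o,(22,int((i+.5)*k)),(28,int((i+.5)*k)),(255,255,0),1)
    cv2.imwrite(n,o)
crop(t,115,190,70,58,11,"pics/r_t2.png")
crop(s,177,140,70,45,11,"pics/r_s2.png")
E
```

```text
(no output)
```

View pics/r_t2.png

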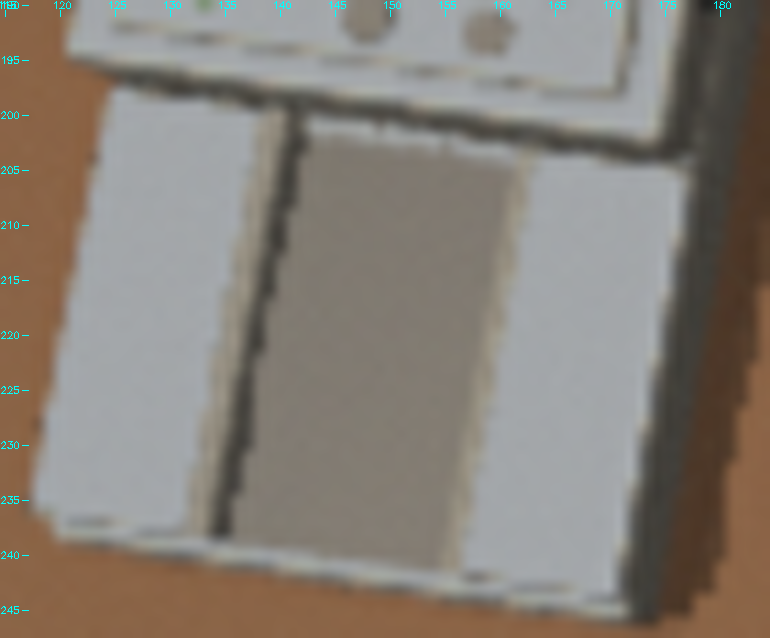

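View pics/r_s2.png

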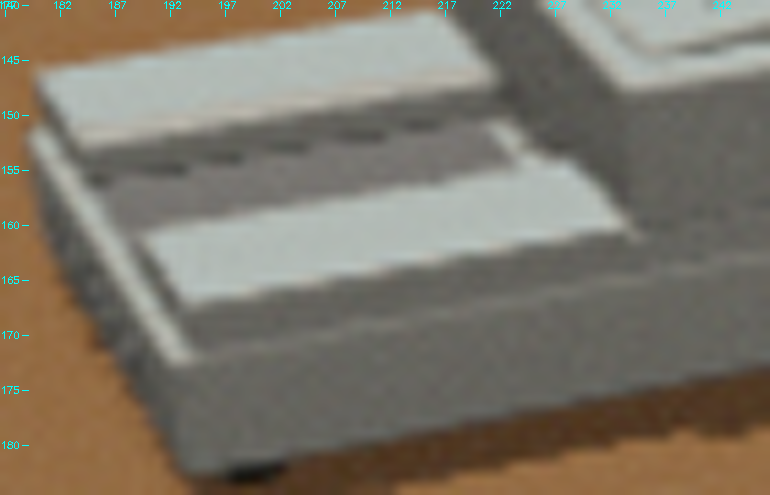

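```bash
cat > h.py <<'E'
import numpy as np,cv2
from cell import arm
from scipy.optimize import least_squares
C={}
for n in("side","top"):
    c=arm.get_calibration(n); C[n]=(np.array(c["camera_matrix"]),np.linalg.inv(np.array(c["extrinsics"])))
def proj(n,P):
    K,E=C[n];P=np.atleast_2d(P);q=P@E[:3,:3].T+E[:3,3];q=q@K.T;return q[:,:2]/q[:,2:]
def world(p,M): # p=x,y,yaw (m), M mm, z base
    c,s=np.cos(p[2]),np.sin(p[2]);M=np.atleast_2d(M)/1000.
    return np.c_[p[0]+c*M[:,0]-s*M[:,1],p[1]+s*M[:,0]+c*M[:,1],M[:,2]]
def onz(n,u,v,z):
    K,E=C[n];T=np.linalg.inv(E);d=T[:3,:3]@np.linalg.solve(K,[u,v,1.]);o=T[:3,3];return o+d*(z-o[2])/d[2]
E
cat > fit.py <<'E'
from h import *
def T(x,y): return (275+(x+.5)/12-.5,180+(y+.5)/12-.5)
def S(x,y): return (275+(x+.5)/7-.5,170+(y+.5)/7-.5)
# cart frame: origin body mid ground, mm
cart=[("top",T(208,108),(57,19,7)),("top",T(367,122),(57,-19,7)),("top",T(170,198),(35,27,16)),("top",T(398,216),(35,-27,16)),
("top",T(150,480),(-35,27,16)),("top",T(378,494),(-35,-27,16)),("top",T(248,292),(8,6,42)),("top",T(284,295),(8,-6,42)),("top",T(272,445),(-28,-6,42)),("top",T(234,432),(-28,6,42)),
("side",S(335,388),(57,19,7)),("side",S(407,450),(57,-19,7)),("side",S(80,432),(-35,27,16)),("side",S(170,525),(-35,-27,16)),("side",S(140,392),(-28,6,42)),("side",S(158,410),(-28,-6,42)),("side",S(238,361),(8,6,42)),("side",S(259,378),(8,-6,42))]
for use in (("top",),("side",),("top","side")):
    L=[c for c in cart if c[0] in use]
    f=lambda p:np.concatenate([proj(n,world(p,m))[0]-np.array(u) for n,u,m in L])
    r=least_squares(f,[.5,-.07,-.07],x_scale=[.01,.01,.1],loss="soft_l1")
    print("cart",use,np.round(r.x,4),"rms",np.sqrt(np.mean(r.fun**2))); 
print(np.round(f(r.x).reshape(-1,2),1).tolist())
def T(x,y): return (115+(x+.5)/11-.5,190+(y+.5)/11-.5)
def S(x,y): return (177+(x+.5)/11-.5,140+(y+.5)/11-.5)
# reader: lip frame + z 40 (along-lines: compare only perpendicular distance to model line in y)
Ly=[("top",T(262,330),(30,0,0)),("top",T(302,165),(30,0,0)),("top",T(232,530),(30,0,0)),
("top",T(515,180),(-30,-1,14)),("top",T(455,570),(-30,-1,14)),("top",T(538,165),(-30,1,14)),("top",T(467,570),(-30,1,14)),
("top",T(285,110),(30,-1,14)),("top",T(212,535),(30,-1,14)),("top",T(258,120),(30,1,14)),("top",T(190,530),(30,1,14)),
("side",S(85,150),(30,1,14)),("side",S(497,83),(30,1,14)),("side",S(145,235),(-30,1,14)),("side",S(540,165),(-30,1,14))]
Pt=[("top",T(55,538),(-110,75,0)),("top",T(632,612),(-110,-75,0)),("side",S(35,133),(-110,75,0)),("side",S(185,362),(-110,-75,0)),("side",S(497,83),(0,"b",14))]
for use in (("top",),("side",),("top","side")):
    def f(q):
        p=q[:3];b=q[3];o=[]
        for n,u,(y0,k,z) in Ly:
            if n not in use: continue
            # k=-1: lower bevel (y0, z-b), k=1: upper (y0+-b, z)
            yy=y0+np.sign(y0)*b*(k==1); zz=z-b*(k==-1)
            a,c=proj(n,world(p,[[-100,yy,zz+40],[0,yy,zz+40]])); d=(c-a)/np.linalg.norm(c-a); w=np.array(u)-a
            o.append(d[0]*w[1]-d[1]*w[0])
        for n,u,m in Pt:
            if n not in use: continue
            m=[m[0],30+b if m[1]=="b" else m[1],m[2]+40]
            o+=list(proj(n,world(p,m))[0]-np.array(u))
        return np.array(o)
    r=least_squares(f,[.55,.3,-.12,4],x_scale=[.01,.01,.1,1],loss="soft_l1")
    print("lip",use,np.round(r.x,4)); print(np.round(f(r.x),1).tolist())
E
python3 fit.py
```

```text
cart ('top',) [ 0.5597 -0.0875 -0.1019] rms 0.6199153705715816
cart ('side',) [ 0.555  -0.092  -0.0735] rms 0.29127664518168467
cart ('top', 'side') [ 0.5581 -0.0888 -0.0851] rms 0.8743153240902409
[[0.1, 0.6], [-0.0, 0.4], [0.0, -0.2], [-0.1, -0.3], [-0.1, 0.6], [-0.1, 0.9], [0.5, 0.5], [1.8, 0.6], [1.9, 0.9], [0.8, 1.7], [0.7, -0.9], [0.5, -1.1], [-0.2, -1.2], [0.4, -1.0], [-0.4, -1.5], [0.1, -1.2], [0.2, -1.6], [0.4, -1.2]]
lip ('top',) [ 0.5756  0.3182 -0.1375  5.2797]
[-0.2, 0.9, 0.2, -0.2, 0.2, 0.3, -0.1, -0.4, -0.5, -0.2, 0.0, -0.6, -0.1, 0.4, 0.1]
lip ('side',) [ 0.5729  0.3057 -0.1589 -3.1331]
[0.1, 0.1, 0.3, -0.0, 0.0, -0.2, 0.1, 0.8, -0.0, -0.1]
lip ('top', 'side') [ 0.5765  0.3167 -0.146   4.3305]
[-0.5, 0.5, 0.0, -0.6, 0.1, 0.1, 0.1, -0.8, -0.5, -1.0, -0.5, 2.7, 2.8, 0.7, 0.6, -0.3, -0.7, 0.6, -0.1, -0.5, -1.6, 0.1, -1.0, -1.7, -2.5]
```

```bash
sed -i '/^for use/,$d' fit.py && cat > fit2.py <<'E'
src=open('fit.py').read()
i=src.index('def T(x,y): return (115'); 
exec(src.split('\nfor use')[0].split('print(np.round(f(r')[0])
E
python3 - <<'E'
src=open('fit.py').read(); print(len(src)); print(src[-300:])
E
```

```text
722
72,445),(-28,-6,42)),("top",T(234,432),(-28,6,42)),
("side",S(335,388),(57,19,7)),("side",S(407,450),(57,-19,7)),("side",S(80,432),(-35,27,16)),("side",S(170,525),(-35,-27,16)),("side",S(140,392),(-28,6,42)),("side",S(158,410),(-28,-6,42)),("side",S(238,361),(8,6,42)),("side",S(259,378),(8,-6,42))]
```

```bash
rm fit2.py && cat >> fit.py <<'E'
cart=[c for c in cart if not(c[0]=="top" and c[2][2]==42)]
def T(x,y): return (115+(x+.5)/11-.5,190+(y+.5)/11-.5)
def S(x,y): return (177+(x+.5)/11-.5,140+(y+.5)/11-.5)
Ly=[("top",T(262,330),(30,0,0)),("top",T(302,165),(30,0,0)),("top",T(232,530),(30,0,0)),
("top",T(515,180),(-30,-1,14)),("top",T(455,570),(-30,-1,14)),("top",T(538,165),(-30,1,14)),("top",T(467,570),(-30,1,14)),
("top",T(285,110),(30,-1,14)),("top",T(212,535),(30,-1,14)),("top",T(258,120),(30,1,14)),("top",T(190,530),(30,1,14)),
("side",S(85,150),(30,1,14)),("side",S(497,83),(30,1,14)),("side",S(145,235),(-30,1,14)),("side",S(540,165),(-30,1,14))]
Pt=[("top",T(55,538),(-110,75,0)),("top",T(632,612),(-110,-75,0)),("side",S(35,133),(-110,75,0)),("side",S(185,362),(-110,-75,0)),("side",S(497,83),(0,"b",14))]
def f(Q):
    off={"top":np.zeros(2),"side":Q[7:9]}
    o=[]
    for n,u,m in cart: o+=list(proj(n,world(Q[4:7],m))[0]+off[n]-np.array(u))
    p=Q[:3];b=Q[3]
    for n,u,(y0,k,z) in Ly:
        yy=y0+np.sign(y0)*b*(k==1); zz=z-b*(k==-1)
        a,c=proj(n,world(p,[[-100,yy,zz+40],[0,yy,zz+40]]))+off[n]; d=(c-a)/np.linalg.norm(c-a); w=np.array(u)-a
        o.append(d[0]*w[1]-d[1]*w[0])
    for n,u,m in Pt:
        m=[m[0],30+b if m[1]=="b" else m[1],m[2]+40]
        o+=list(proj(n,world(p,m))[0]+off[n]-np.array(u))
    return np.array(o)
r=least_squares(f,[.55,.3,-.12,4,.55,-.09,-.09,0,0],x_scale=[.01,.01,.1,1,.01,.01,.1,1,1],loss="soft_l1",f_scale=.5)
print(np.round(r.x,4)); print(np.round(f(r.x),1).tolist())
import math
p=r.x[4:7]; print("grip world",world(p,[-10,0,29]), "yaw deg",np.degrees(p[2]),np.degrees(r.x[2]))
print("lip home grip", world(r.x[:3],[-45,0,69]))
E
python3 fit.py
```

```text
[ 0.5771  0.3171 -0.1473  4.1952  0.5586 -0.0884 -0.0818 -0.1874  1.4517]
[-0.1, 0.4, -0.2, 0.2, -0.2, -0.3, -0.3, -0.5, -0.2, 0.5, -0.2, 0.7, 0.5, 0.4, 0.3, 0.2, -0.3, 0.1, 0.3, 0.3, -0.4, -0.2, 0.1, 0.1, 0.1, -0.3, 0.3, 0.1, -0.3, 0.6, 0.2, -0.4, 0.3, 0.4, 0.3, -0.6, -0.3, -0.9, -0.3, 1.4, 1.4, -0.6, -0.7, -0.5, -1.0, 0.4, -0.3, -0.5, -0.2, 0.0, 0.3, -1.7, -1.2]
grip world [[ 0.54864802 -0.08762016  0.029     ]] yaw deg -4.686833015253855 -8.440712806008973
lip home grip [[0.53261817 0.32366756 0.069     ]]
```

```bash
cat >> h.py <<'E'
from scipy.spatial.transform import Rotation as R
def st():
    s=arm.state(); w,x,y,z=s["ee_rot"]; return np.array(s["position"]),R.from_quat([x,y,z,w]),s
def to(x,y,z,yaw=None):
    """row for TCP target; yaw = angle of cartridge x axis (rad); tool y along cart y"""
    p,r,s=st(); d=r.inv().apply(np.array([x,y,z])-p)/.04
    roll=0
    if yaw is not None:
        ty=r.as_matrix()[:,1]; cur=np.arctan2(ty[1],ty[0]); w=yaw+np.pi/2-cur; w=(w+np.pi/2)%np.pi-np.pi/2; roll=-np.degrees(w)
    print("row",np.round(d,3),"roll",round(roll,2)); return d,roll
def info():
    p,r,s=st(); m=r.as_matrix(); print("t",s["time"],"p",np.round(p,4),"tilt",np.round(m[:2,2],4),"toolyaw-as-cart",round(np.degrees(np.arctan2(m[1,1],m[0,1]))-90,2),"F",np.round(s["ft_force"],2),"M",np.round(s["wrist_torque"],2),"w",round(s["grip_width"],4),"q6",round(s["joint_positions"][5],2))
E
python3 -c "
from h import *
info(); to(.5486,-.0876,.15,np.radians(-4.7))"
```

```text
t 0.1 p [0.1822 0.5449 0.2549] tilt [-0.0008 -0.0013] toolyaw-as-cart -18.5 F [ 0.13 -0.28  0.31] M [0.02 0.02 0.03] w 0.0879 q6 -0.21
row [-13.705 -12.086   2.637] roll -13.8
```

Emit:
arm_command --moves '[[[-13.7,-12.09,2.64,-13.8,0],[-13.7,-12.09,2.64,-13.8,0],[-13.7,-12.09,2.64,-13.8,0],[-13.7,-12.09,2.64,-13.8,0],[-13.7,-12.09,2.64,-13.8,0],[-13.7,-12.09,2.64,-13.8,0],[-13.7,-12.09,2.64,-13.8,0],[-13.7,-12.09,2.64,-13.8,0],[-13.7,-12.09,2.64,-13.8,0],[-13.7,-12.09,2.64,-13.8,0],[-13.7,-12.09,2.64,-13.8,0],[-13.7,-12.09,2.64,-13.8,0],[-13.7,-12.09,2.64,-13.8,0],[-13.7,-12.09,2.64,-13.8,0],[-13.7,-12.09,2.64,-13.8,0]]]' --newtons 20

```text
time: 1.98
position: [0.5477, -0.0863, 0.1499]
ee_rot: [-0.001, 0.04, 0.999, -0.001]
ft_force: [-0.6, -0.4, -0.1]
grip_width: 0.0879
```

```bash
cat >> h.py <<'E'
def snap(n,x,y,w,h,k,name,pts=()):
    o=cv2.cvtColor(arm.get_image(n),cv2.COLOR_RGB2BGR); cv2.imwrite("pics/full_"+name,o); cropf(o,x,y,w,h,k,name,n,pts)
def cropf(o,x,y,w,h,k,name,n=None,pts=()):
    o=cv2.resize(o[y:y+h,x:x+w],None,fx=k,fy=k,interpolation=cv2.INTER_CUBIC)
    for i in range(0,w,5): cv2.putText(o,str(x+i),(int((i+.5)*k)-8,8),0,.32,(255,255,0),1); cv2.line(o,(int((i+.5)*k),10),(int((i+.5)*k),16),(255,255,0),1)
    for i in range(0,h,5): cv2.putText(o,str(y+i),(0,int((i+.5)*k)+3),0,.32,(255,255,0),1); cv2.line(o,(22,int((i+.5)*k)),(28,int((i+.5)*k)),(255,255,0),1)
    for P in pts:
        u,v=proj(n,P)[0]; cv2.circle(o,(int((u-x+.5)*k),int((v-y+.5)*k)),3,(0,0,255),-1)
    cv2.imwrite("pics/"+name,o)
E
python3 -c "
from h import *
info(); to(.5486,-.0876,.08,np.radians(-4.7))
p,r,s=st()
snap('side',250,90,130,160,4,'s1.png',[p,p+r.apply([0,0.044,.017]),p+r.apply([0,-0.044,.017])])"
```

```text
t 1.975 p [ 0.5477 -0.0863  0.1499] tilt [-0.0012 -0.001 ] toolyaw-as-cart -4.61 F [-0.57 -0.37 -0.09] M [-0.02 -0.01 -0.05] w 0.0879 q6 -1.86
row [-0.026 -0.03   1.748] roll 0.09
```

View pics/s1.png

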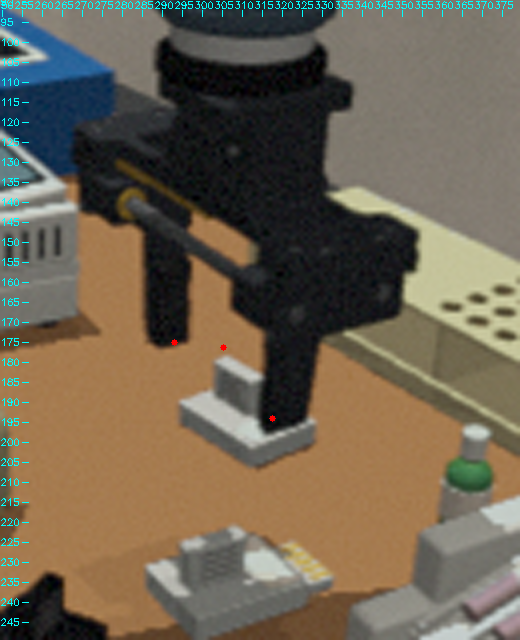

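Emit:
arm_command --moves '[[[-0.03,-0.03,1.0,0,0],[-0.03,-0.03,2.0,0,0],[-0.03,-0.03,2.5,0,0],[-0.03,-0.03,2.82,0,0],[-0.03,-0.03,2.82,0,0],[-0.03,-0.03,2.82,0,0]]]'

```text
time: 2.78
position: [0.5497, -0.0877, 0.0384]
ee_rot: [0.001, 0.04, 0.999, -0.001]
ft_force: [0.2, 0.4, 0.6]
grip_width: 0.0878
```

```bash
python3 -c "
from h import *
info(); to(.5486,-.0876,.037,np.radians(-4.7))
p,r,s=st()
snap('side',255,170,90,90,7,'s2.png',[p])"
```

```text
t 2.775 p [ 0.5497 -0.0877  0.0384] tilt [ 0.001  -0.0019] toolyaw-as-cart -4.57 F [0.16 0.38 0.56] M [ 0.06 -0.02 -0.  ] w 0.0878 q6 -1.86
row [0.028 0.001 0.036] roll 0.13
```

View pics/s2.png

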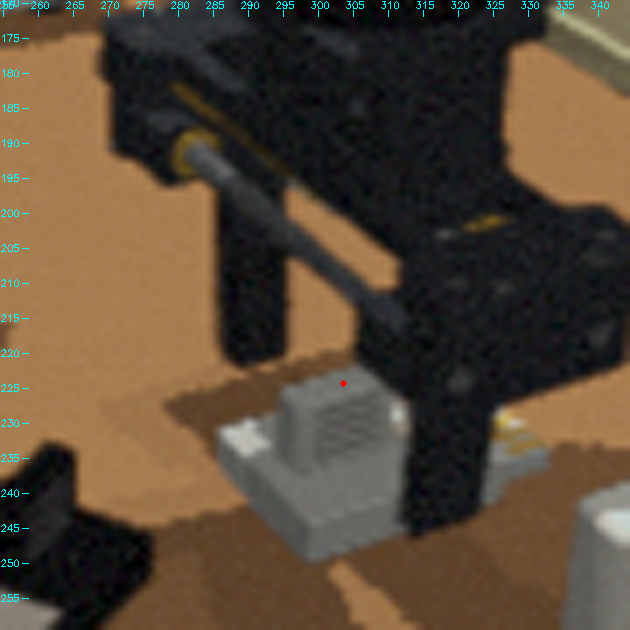

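The fingers straddle the rib, whose top centre is near (302,224), next to the projected TCP at (303,224). Closing now.

Emit:
arm_command --moves '[[[0,0,0.03,0,255],[0,0,0.03,0,255],[0,0,0.03,0,255],[0,0,0.03,0,255],[0,0,0.03,0,255],[0,0,0.03,0,255],[0,0,0.03,0,255],[0,0,0.03,0,255],[0,0,0.03,0,255],[0,0,0.03,0,255]]]' --newtons 25

```text
time: 4.08
position: [0.5498, -0.0878, 0.0373]
ee_rot: [0.001, 0.04, 0.999, -0.001]
ft_force: [-0.4, 0.6, -1.1]
grip_width: 0.0117
```

```bash
python3 -c "
from h import *
info()"
```

```text
t 4.075 p [ 0.5498 -0.0878  0.0373] tilt [ 0.0012 -0.0019] toolyaw-as-cart -4.58 F [-0.42  0.63 -1.08] M [ 0.06 -0.04 -0.02] w 0.0117 q6 -1.86
```

Emit:
arm_command --moves '[[[0,0,-1.0,0,255],[0,0,-2.0,0,255],[0,0,-3.0,0,255],[0,0,-4.0,0,255],[0,0,-4.0,0,255],[0,0,-4.0,0,255]]]'

```text
time: 4.82
position: [0.5489, -0.0873, 0.1962]
ee_rot: [-0.0, 0.04, 0.999, -0.001]
ft_force: [-0.2, 0.7, -1.6]
grip_width: 0.0119
```

```bash
python3 -c "
from h import *
info()
L=[.5771,.3171,-.1473]
w=world(L,[-84,0,0])[0];print(w); to(w[0],w[1],.2,L[2])
"
```

```text
t 4.825 p [ 0.5489 -0.0873  0.1962] tilt [-0.0002 -0.0014] toolyaw-as-cart -4.58 F [-0.17  0.73 -1.55] M [ 0.01 -0.02  0.04] w 0.0119 q6 -1.86
[0.49400964 0.3294285  0.        ]
row [ 2.2   10.274 -0.109] roll 3.86
```

Emit:
arm_command --moves '[[[0.44,2.05,-0.1,1,255],[0.7,3.4,-0.1,2,255],[1.0,4.8,-0.1,3,255],[1.3,6.2,-0.1,3.9,255],[1.6,7.6,-0.1,3.9,255],[1.9,9.0,-0.1,3.9,255],[2.2,10.27,-0.1,3.9,255],[2.2,10.27,-0.1,3.9,255],[2.2,10.27,-0.1,3.9,255],[2.2,10.27,-0.1,3.9,255],[2.2,10.27,-0.1,3.9,255]]]'

```text
time: 6.2
position: [0.4944, 0.328, 0.1994]
ee_rot: [-0.0, 0.075, 0.997, -0.001]
ft_force: [0.4, 0.3, -1.5]
grip_width: 0.0117
```

```bash
python3 -c "
from h import *
info()
L=[.5771,.3171,-.1473]
w=world(L,[-84,0,0])[0]; to(w[0],w[1],.127,L[2])
"
```

```text
t 6.2 p [0.4944 0.328  0.1994] tilt [-0.0006 -0.0016] toolyaw-as-cart -8.59 F [ 0.39  0.3  -1.54] M [-0.01  0.04 -0.04] w 0.0117 q6 -1.03
row [0.014 0.036 1.811] roll -0.15
```

Emit:
arm_command --moves '[[[0.01,0.04,0.9,-0.1,255],[0.01,0.04,1.7,-0.1,255],[0.01,0.04,2.2,-0.1,255],[0.01,0.04,2.48,-0.1,255],[0.01,0.04,2.48,-0.1,255],[0.01,0.04,2.48,-0.1,255]]]'

```text
time: 6.95
position: [0.495, 0.3299, 0.1014]
ee_rot: [0.001, 0.074, 0.997, -0.0]
ft_force: [1.6, -0.3, -1.2]
grip_width: 0.0114
```

```bash
python3 -c "
from h import *
info()
snap('side',172,110,80,80,8,'s3.png')
snap('top',110,160,80,90,7,'t3.png')
"
```

```text
t 6.95 p [0.495  0.3299 0.1014] tilt [ 0.0012 -0.0008] toolyaw-as-cart -8.49 F [ 1.57 -0.28 -1.22] M [-0.01  0.04 -0.02] w 0.0114 q6 -1.03
```

View pics/s3.png

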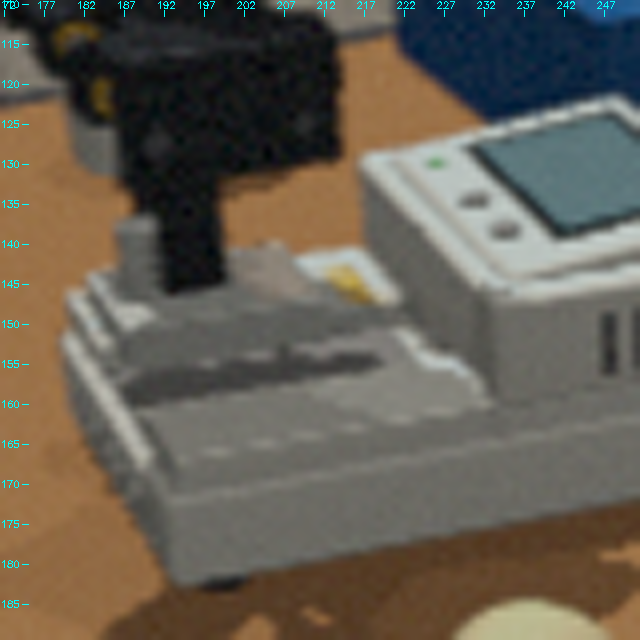

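View pics/t3.png

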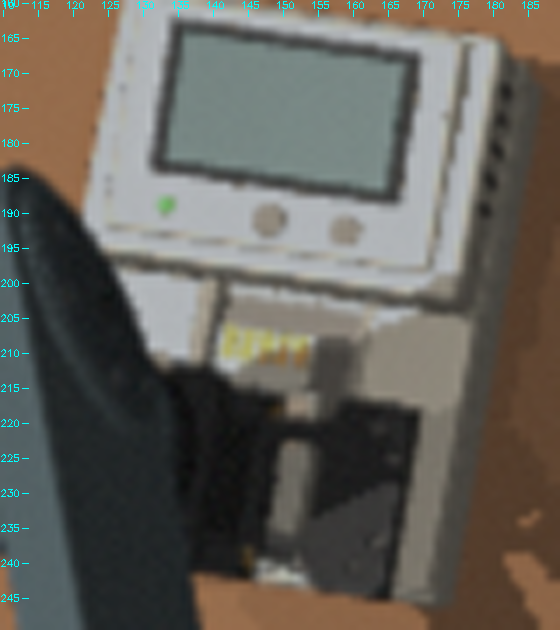

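```bash
cat >> h.py <<'E'
L=np.array([.5771,.3171,-.1473])
def overlay(full,n,x,y,w,h,k,name,cx,cy,cyaw,cz,dv=1.45,L=L):
    o=cv2.imread(full);o=cv2.resize(o[y:y+h,x:x+w],None,fx=k,fy=k,interpolation=cv2.INTER_CUBIC)
    def line(P,col):
        q=proj(n,P)+(np.array([-.19,dv]) if n=="side" else 0); q=((q-[x,y]+.5)*k).astype(int); cv2.polylines(o,[q.reshape(-1,1,2)],False,col,1,cv2.LINE_AA)
    def cart(M): W=world([cx,cy,cyaw],np.array(M,float)+[10,0,0]); W[:,2]+=cz; return W
    for z in(0,16): line(cart([[35,27,z],[35,-27,z],[-35,-27,z],[-35,27,z],[35,27,z]]),(0,0,255))
    line(cart([[35,19,7],[57,19,7],[57,-19,7],[35,-19,7]]),(0,0,255))
    line(cart([[8,6,42],[8,-6,42],[-28,-6,42],[-28,6,42],[8,6,42]]),(0,0,255))
    for yy,z in((30,0),(-30,10),(34,14),(-34,14)): line(world(L,[[-107,yy,z+40],[0,yy,z+40]]),(0,255,0))
    line(world(L,[[0,-30,40],[0,30,40]]),(0,255,0)); line(world(L,[[0,-75,102],[0,75,102]]),(255,0,255))
    line(world(L,[[0,-75,40],[-110,-75,40],[-110,75,40],[0,75,40]]),(255,0,255))
    cv2.imwrite("pics/"+name,o)
E
python3 -c "
from h import *
a=np.radians(-8.49)
cx,cy=.495-.001*np.cos(a),.3299
overlay('pics/full_s3.png','side',172,110,80,80,8,'s3o.png',cx,cy,a,.1014-.0373)
overlay('pics/full_t3.png','top',110,160,80,90,7,'t3o.png',cx,cy,a,.1014-.0373)
"
```

```text
(no output)
```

View pics/s3o.png

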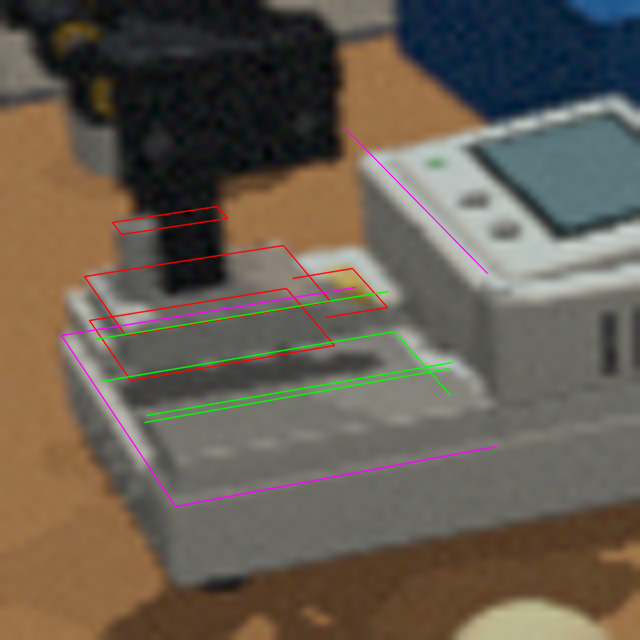

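View pics/t3o.png

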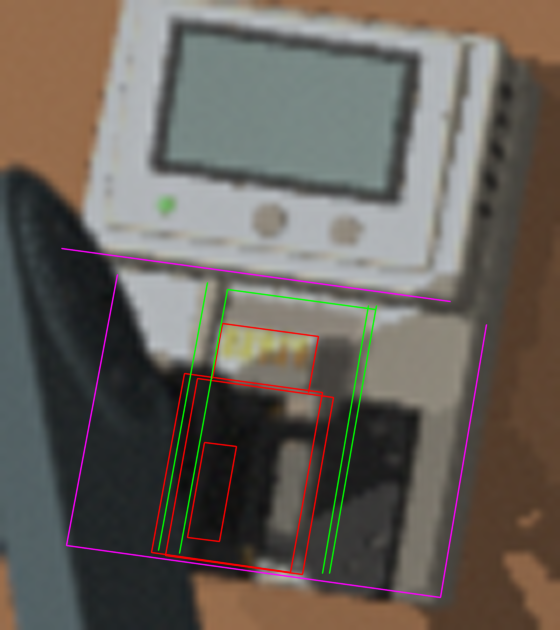

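```bash
python3 -c "
from h import *
for n,a in (('s3',(178,130,50,36,16)),('t3',(134,196,40,30,18))):
    cropf(cv2.imread(f'pics/full_{n}.png'),*a,n+'z.png')
"
```

```text
(no output)
```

View pics/s3z.png

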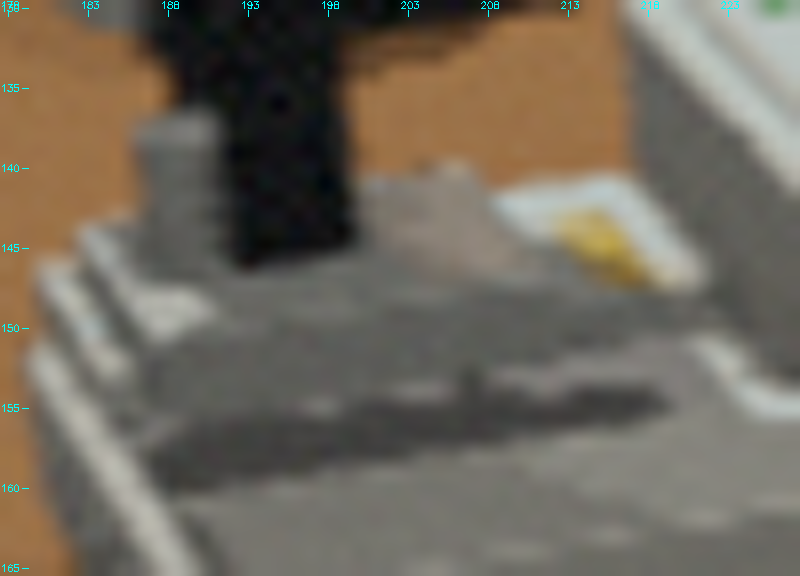

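View pics/t3z.png

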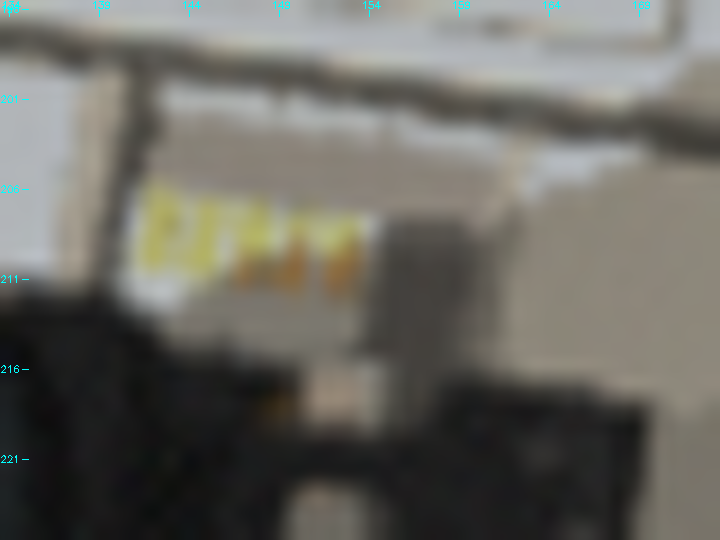

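```bash
python3 -c "
from h import *
info()
w=world(L,[-83,0,0])[0]; to(w[0],w[1],.078,L[2])
"
```

```text
t 7.05 p [0.4949 0.3299 0.1015] tilt [ 0.0014 -0.0008] toolyaw-as-cart -8.48 F [ 0.41  1.05 -1.57] M [ 0.08 -0.05  0.02] w 0.0117 q6 -1.03
row [-0.003 -0.015  0.587] roll -0.04
```

Emit:
arm_command --moves '[[[0,-0.015,0.2,0,255],[0,-0.015,0.4,0,255],[0,-0.015,0.59,0,255],[0,-0.015,0.59,0,255],[0,-0.015,0.59,0,255]]]'

```text
time: 7.68
position: [0.4947, 0.3292, 0.0774]
ee_rot: [0.0, 0.074, 0.997, -0.001]
ft_force: [0.1, 0.4, -0.1]
grip_width: 0.0118
```

```bash
python3 -c "
from h import *
info()
snap('side',172,110,80,60,10,'s4.png')
p,r,s=st();w=world(L,[-83,0,0])[0]; to(w[0],w[1],.077,L[2])
c,s_=np.cos(L[2]),np.sin(L[2]);d=p[:2]-L[:2];print('lip frame',d@[c,s_],d@[-s_,c])
"
```

```text
t 7.675 p [0.4947 0.3292 0.0774] tilt [ 0.0008 -0.0011] toolyaw-as-cart -8.48 F [ 0.11  0.39 -0.05] M [ 0.01  0.02 -0.  ] w 0.0118 q6 -1.03
row [-0.008  0.003  0.012] roll -0.04
lip frame -0.08330583599545432 -0.00011295452463348962
```

View pics/s4.png

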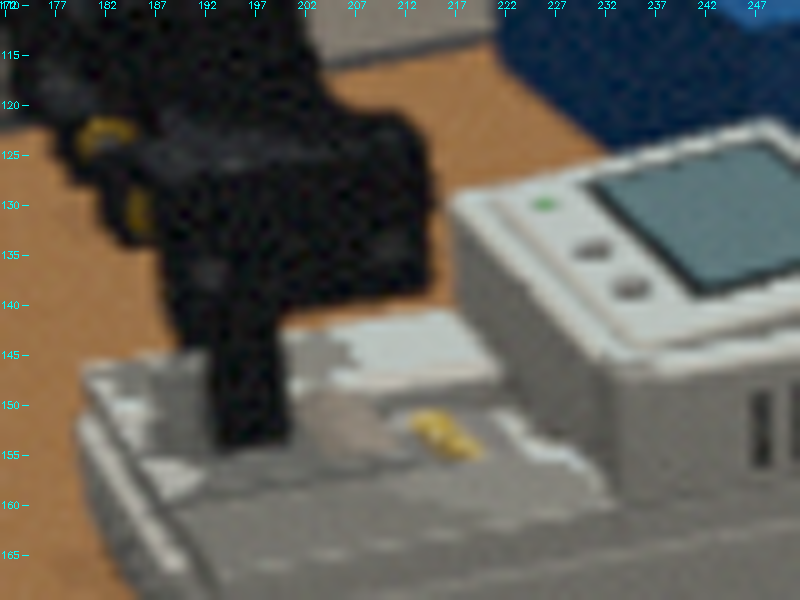

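The cartridge lies flat between the guides, with the brass tongue end at about (219,154). The wrist force shows its weight now rests on the floor. I'll slide it in as far as just before the contacts.

Emit:
arm_command --moves '[[[-0.2,0,0,0,255],[-0.4,0,0,0,255],[-0.55,0,0,0,255],[-0.7,0,0,0,255],[-0.7,0,0,0,255],[-0.7,0,0,0,255]]]'

```text
time: 8.48
position: [0.5222, 0.325, 0.0774]
ee_rot: [0.0, 0.074, 0.997, -0.001]
ft_force: [-0.1, -0.3, -0.9]
grip_width: 0.0117
```

```bash
cat >> h.py <<'E'
def lipf():
    p,r,s=st();c,s_=np.cos(L[2]),np.sin(L[2]);d=p[:2]-L[:2];F=s["ft_force"][:2];print('lip frame',np.round([d@[c,s_],d@[-s_,c],p[2]-.04],4),'F push-axis',np.round([F@[c,s_],F@[-s_,c]],2))
E
python3 -c "
from h import *
info();lipf()
"
```

```text
t 8.475 p [0.5222 0.325  0.0774] tilt [ 0.0005 -0.0011] toolyaw-as-cart -8.48 F [-0.12 -0.28 -0.91] M [0.01 0.   0.06] w 0.0117 q6 -1.06
lip frame [-0.0555 -0.0002  0.0374] F push-axis [-0.08 -0.29]
```

Nothing is binding and the tongue is under the lip. I'll push on in small steps and watch the force.

Emit:
arm_command --moves '[[[-0.08,0,0,0,255],[-0.16,0,0,0,255],[-0.2,0,0,0,255],[-0.2,0,0,0,255],[-0.2,0,0,0,255]]]' --newtons 40

```text
time: 9.1
position: [0.5301, 0.3238, 0.0774]
ee_rot: [0.0, 0.074, 0.997, -0.001]
ft_force: [-0.9, -0.0, -1.7]
grip_width: 0.0117
```

```bash
python3 -c "
from h import *
info();lipf()
"
```

```text
t 9.1 p [0.5301 0.3238 0.0774] tilt [ 0.0005 -0.0012] toolyaw-as-cart -8.48 F [-0.87 -0.03 -1.7 ] M [-0.02  0.05 -0.06] w 0.0117 q6 -1.06
lip frame [-0.0475 -0.0002  0.0374] F push-axis [-0.86 -0.15]
```

Emit:
arm_command --moves '[[[-0.04,0,0,0,255],[-0.08,0,0,0,255],[-0.08,0,0,0,255],[-0.08,0,0,0,255]]]'

```text
time: 9.6
position: [0.533, 0.3234, 0.0772]
ee_rot: [0.0, 0.074, 0.997, -0.001]
ft_force: [-3.3, 0.9, -0.7]
grip_width: 0.0116
```

```bash
python3 -c "
from h import *
info();lipf()
"
```

```text
t 9.6 p [0.533  0.3234 0.0772] tilt [-0.     -0.0012] toolyaw-as-cart -8.48 F [-3.29  0.94 -0.73] M [ 0.1   0.44 -0.01] w 0.0116 q6 -1.07
lip frame [-0.0446 -0.0002  0.0372] F push-axis [-3.39  0.45]
```

Emit:
arm_command --moves '[[[-0.03,0,0,0,255],[-0.05,0,0,0,255],[-0.05,0,0,0,255],[-0.05,0,0,0,255]]]'

```text
time: 10.1
position: [0.5348, 0.3231, 0.0772]
ee_rot: [-0.0, 0.074, 0.997, -0.001]
ft_force: [-3.8, 0.8, 0.3]
grip_width: 0.0113
```

```bash
python3 -c "
from h import *
info();lipf()
"
```

```text
t 10.1 p [0.5348 0.3231 0.0772] tilt [-0.0003 -0.0012] toolyaw-as-cart -8.48 F [-3.8   0.85  0.27] M [ 0.1   0.57 -0.01] w 0.0113 q6 -1.07
lip frame [-0.0427 -0.0002  0.0372] F push-axis [-3.89  0.28]
```

Emit:
arm_command --moves '[[[-0.03,0,0,0,255],[-0.05,0,0,0,255],[-0.05,0,0,0,255],[-0.05,0,0,0,255]]]'

```text
time: 10.6
position: [0.5362, 0.323, 0.0771]
ee_rot: [-0.001, 0.074, 0.997, -0.001]
ft_force: [-6.2, 1.6, 1.4]
grip_width: 0.0116
```

```bash
python3 -c "
from h import *
info();lipf()
"
```

```text
t 10.6 p [0.5362 0.323  0.0771] tilt [-0.0016 -0.0012] toolyaw-as-cart -8.48 F [-6.18  1.61  1.39] M [ 0.22  0.9  -0.15] w 0.0116 q6 -1.07
lip frame [-0.0413 -0.0002  0.0371] F push-axis [-6.35  0.69]
```

Emit:
arm_command --moves '[[[-0.02,0,0,0,255],[-0.04,0,0,0,255],[-0.04,0,0,0,255],[-0.04,0,0,0,255]]]'

```text
time: 11.1
position: [0.5363, 0.323, 0.077]
ee_rot: [-0.002, 0.074, 0.997, -0.001]
ft_force: [-9.6, 0.1, 4.3]
grip_width: 0.0118
```

```bash
python3 -c "
from h import *
info();lipf()
snap('side',172,110,80,60,10,'s5.png')
snap('top',120,180,60,60,10,'t5.png')
info()
"
```

```text
t 11.1 p [0.5363 0.323  0.077 ] tilt [-0.0048 -0.0013] toolyaw-as-cart -8.47 F [-9.6   0.08  4.32] M [ 0.26  1.38 -0.11] w 0.0118 q6 -1.07
lip frame [-0.0413 -0.0001  0.037 ] F push-axis [-9.51 -1.33]
t 11.2 p [0.5363 0.323  0.077 ] tilt [-0.0048 -0.0013] toolyaw-as-cart -8.47 F [-9.69  1.04  5.13] M [ 0.25  1.46 -0.12] w 0.0116 q6 -1.07
```

View pics/s5.png

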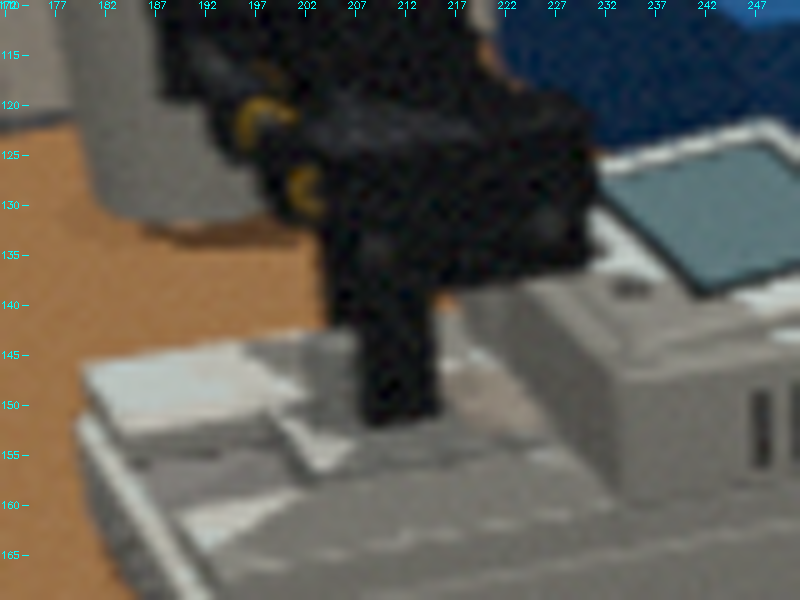

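View pics/t5.png

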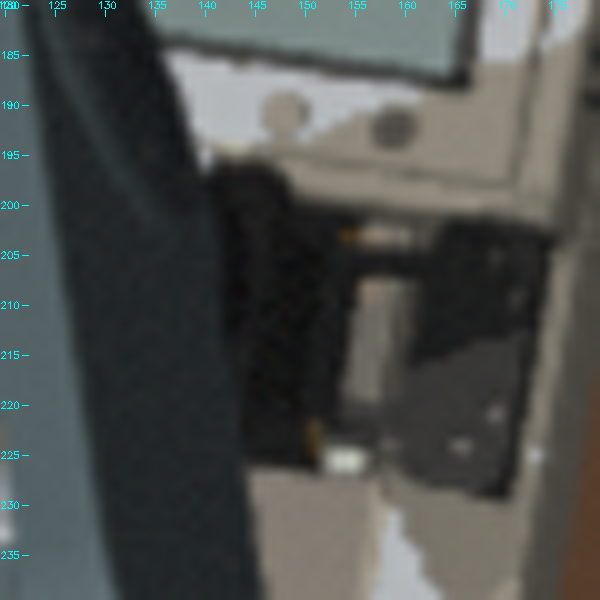

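The push has hit a hard stop: the last 1.6 mm commanded moved the TCP only 0.1 mm, and the force rose to 9.6 N. Travel from first contact was about 6 mm. In the side image the body's front meets the hood face at about (229,154). Handing in while still pressing.

```bash
python3 -c "
from h import *
print(arm.finish_job()); info()
"
```

```text
the job is handed in; nothing more can be done
None
the job is handed in; nothing more can be done
```

I loaded the test cartridge into the reader and handed the job in at about 11.2 s with the arm still gripping and pressing it home. `finish_job` gave no verdict.

**What I did:** I picked the light grey cartridge with the brass tongue and gripped it by the rib; the opening read 11.7 mm on the 12 mm rib. I laid it flat in the bay, then slid it under the lip and onto the contacts until it stopped.

**Last checks, all before hand-in:**
- **Home:** contact force began at about x = -47.5 mm in my estimate of the lip frame. It was solid at -41.3 mm, about 6 mm further, which matches the contacts' full stroke. The last 1.6 mm commanded moved the tool only 0.1 mm.
- **Push:** the force was steady at about 9.5 N, well above the springs' 4 N. The tool was tilted by less than 0.005 rad.
- **Sideways and yaw:** the tool was within 0.2 mm of the bay's centre line and 0.1° of its direction, by my camera fit. The side image showed the shoulder at the hood face.

**Disagreements and limits:**
- The two cameras disagreed by about 1.5 pixels (3–4 mm). I relied mainly on the top camera, which agreed with the arm's position.
- The final x reads about 4 mm past the nominal -45 mm. About 1 mm of that is grip offset, and I put the rest down to camera error and a little slip in the grip. For "home" I relied on the force and the hard stop.
- The gripper hid most of the cartridge in the final top picture. I did not re-measure the bystanders afterwards, but the arm did not touch them on any of its moves as far as I could see.

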